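Reject the off-balance scraper handle on the knife edges

TASK

One of the two blue scraper handles has its steel core slipped to one end, though they look alike. Find out which by laying a handle across both knife edges of the balance gauge, centred and in line with the gauge, and letting go: the sound one stays level, the bad one tips onto a catch post. Finish with the bad handle lying flat in the red reject tray and the sound one left resting level across the knife edges.

Things in the scene. Friction and masses are not known exactly. Their poses are not given: they have to be found in the camera images.
- handle_1_mid (a point): One look-alike handle: blue plastic bar 180 long, 28 wide, 24 high, steel cap at each end, about 130 g. The point is its middle, 12 above the underside when flat; x along its length, y across, z up. Of the two, one (either) balances at its middle, the other's centre of mass lies about 44 from the middle towards one end. Grip it across its width at the middle.
- handle_2_mid (a point): The other look-alike handle: blue plastic bar 180 long, 28 wide, 24 high, steel cap at each end, about 130 g. The point is its middle, 12 above the underside when flat; x along its length, y across, z up. Of the two, one (either) balances at its middle, the other's centre of mass lies about 44 from the middle towards one end. Grip it across its width at the middle.
- gauge_edges (a point): Fixed balance gauge, base 200x70x8, with two knife edges 30 apart, 20 long, on a 20 wide pillar (fingers pass beside it). The point is midway between the edges at their height, 60 above table; x along the base (a handle lies this way), y along edges, z up. Catch posts 72 either way along x, 14 lower. A handle with its centre of mass outside the edges tips about 14 degrees onto one and stays.
- reject_tray: Red open reject tray, fixed to the table: 240 x 150 x 35 outside, walls and floor 5 thick. Origin at the centre of its underside on the table; x along its 240 mm length, y across, z up.
Not all that is in view belongs to the job. Of the things that look like the part that bears gauge_edges, the middle-sized one is meant.

How it is judged:
At the end, for the whole second after the job is handed in: One handle rests on both knife edges, its middle within 22 mm of the gauge's, level within about 5 degrees and in line with the gauge within 20 degrees (so placed, only the sound one can stay level); the other lies inside the reject tray, flat within about 10 degrees; both released and still (((horizontal distance between handle_1_mid and gauge_edges below 0.022 m and z of handle_1_mid in the frame of gauge_edges between 0.007 and 0.02 m and angle between handle_1_mid's own x axis and vertical between 1.47 and 1.67 rad and angle between the x axis of handle_1_mid and the x axis of gauge_edges, either way round below 0.35 rad and x of handle_2_mid in the frame of reject_tray between -0.1 and 0.1 m and y of handle_2_mid in the frame of reject_tray between -0.065 and 0.065 m and height (world z) of handle_2_mid below 0.03 m and angle between handle_2_mid's own x axis and vertical between 1.4 and 1.74 rad) or (horizontal distance between handle_2_mid and gauge_edges below 0.022 m and z of handle_2_mid in the frame of gauge_edges between 0.007 and 0.02 m and angle between handle_2_mid's own x axis and vertical between 1.47 and 1.67 rad and angle between the x axis of handle_2_mid and the x axis of gauge_edges, either way round below 0.35 rad and x of handle_1_mid in the frame of reject_tray between -0.1 and 0.1 m and y of handle_1_mid in the frame of reject_tray between -0.065 and 0.065 m and height (world z) of handle_1_mid below 0.03 m and angle between handle_1_mid's own x axis and vertical between 1.4 and 1.74 rad)) and linear speed of each of handle_1, handle_2 below 0.02 m/s); the robot touches nothing.
It also fails if it takes over 72 s, if anything falls off the work surface, if the arm or the gripper's body presses on something with over 40 N, if the wrist force passes 120 N, or if a joint passes its speed limit or range.

ROBOT

A 7-joint arm with a two-finger parallel gripper is mounted at the origin on the work surface. World frame = base frame: x ahead of the robot, y to its left, z up, the work surface at z = 0. Lengths are in m, angles in rad, forces in N, time in s.
With the tool pointing down it reaches from about 0.425 to 0.925 m from the base axis. Payload 6.8 kg.
Tool frame: the origin (TCP) lies midway between the tips of the shut fingers; the grasp point (between the pads) lies 19 mm behind it; z points along the fingers, y is the line along which they close (so a half turn about z gives the same grasp; the last joint's range is limited). The gripper opens to 85 mm and grips with 20 to 120 N. Pads are 22 mm wide; open, the fingers measure 114 mm over their backs; the gripper's body (76 mm by 85 mm) begins 54 mm behind the grasp point. The pads swing forward as they close: fully open they stand 13 mm farther back than shut.
Start: joints at [1.036, 0.477, 0.022, 1.555, -0.011, 1.109, -0.083], TCP at [0.279, -0.614, 0.231] pointing down, gripper open.
Joint ranges: [-2.96, 2.96], [-0.34, 2.1], [-1.41, 1.46], [0.24, 2.44], [-1.37, 4.51], [0.17, 1.92], [-2.96, 2.96]. Speed limits (rad/s): [2.39, 2.39, 3.14, 3.14, 3.14, 3.14, 3.14].

INTERFACE

Orientations are given as a unit quaternion [w, x, y, z].
In Python, from station import readout, imaging, hand_in gives the robot as it stands.
- The arm moves only by the tool drive_tool, never from a script. Its argument "series" is a list of rows, each a list of 5 numbers: the shift along the tool's x, y, z in cm, then the turn about the tool's z in degrees, then the closure, from -1 (fully open) to 1 (shut). A call has 1 to 8 rows; each row shifts and turns the commanded pose from where the row before left it, along the tool's axes as they then stand; what a row does not reach is not made up. A row lasts 1/10 s, in which the tool goes at most 50 mm and 8.59 degrees, less where a joint would pass 70% of its speed; a pose out of reach is approached as far as the arm can. A call with a gripper value outside its range is refused whole. The fingers move at their own pace and stop on an object; "squeeze" is the grip in N (left out, the last holds). Time passes only in rows, so rows that do not move let the fingers close. It gives the time, the measured TCP pose, the force, the opening and the grip force at its end, in the units of the state.
- readout.get_obs(): the state, without advancing time (a new reading comes with each control period).
- imaging.read_camera(name): name is "side" or "top" or "wrist"; returns the picture (400x640x3 uint8, red, green, blue); there is no depth.
- imaging.camera_model(name): a dict with "vfov" (degrees; the focal length in pixels is half the picture's height over the tangent of half this angle, whatever the lens; pixels are square), "cx", "cy" (the principal point, pixels), "xyz" and "orientation" of the camera in the world. Camera axes: x right, y down, z forward; pixel columns grow to the right and rows downward; lengths in m; the calibration is good to about 2 mm. A picture is of the moment at which its call begins: read the wrist's pose just before it. camera_model takes no time and is no camera call; for the wrist camera it gives the pose at the moment of the call.
- hand_in(): hands the job in; it is judged then, once.
Trained networks look in the newest picture that a camera, given by its name, has taken for a name from the list of things; names that differ only in an ending like _2 or _b are one class to them, and where a whole thing is asked for, a point or a joint stands for the part that bears it (a point fixed in the world has none). Each returns a list of dicts, best first, with "conf" (0 to 1); they miss things now and then, are a little off and sometimes report something else, mostly with a low value. They report only what shows in the picture. A call takes as long as a camera call. They do not tell look-alikes from the thing itself.
- imaging.cut_out(thing, camera): "mask" (400x640 bool, what is visible of it) and "centre" ([column, row] in pixels, amid what is visible of it).
The state is a dict: "t": time; "q": joint angles; "joint_vel": joint speeds; "joint_torque": joint torques, N m; "eef_pos": TCP position; "tool_rot": TCP orientation; "contact_force": force on the tool from outside, world axes, zero at the start; "torque": the same for the moment, N m; "gripper_width": opening from 0.0 (shut) to 1.0 (fully open); "grasp_force": force on a finger pad.
Only numpy, scipy, OpenCV 4.12 (cv2) and the standard library are available. Lean on these libraries where they do the work, as an engineer would, in place of code of your own. Each camera call takes 0.05 s, during which the arm holds its last target. There are 200 camera calls.

## Working session

There is one attempt and no reset: what is moved stays moved. The work goes in short steps, Python scripts to look and compute and a tool call to move; the robot and the scene stay as the last step left them, time stands still between calls to the robot, and variables do not carry over. Pictures are saved under pics/ and viewed, at most 10 in all, crops included, and the job is handed in when it is done.

Besides the shell and the picture viewer there is one more tool, called after ">>>" by a JSON object that holds its "method" and its "body", one argument or row to a line. drive_tool: Moves the arm, as the interface text tells. Its arguments: {"type":"object","properties":{"series":{"type":"array"},"squeeze":{"type":"number"}},"required":["series"]}

```bash
mkdir -p pics; cat > h.py <<'E'
import numpy as np,cv2
from scipy.spatial.transform import Rotation as R
from station import readout,imaging,hand_in
def rot(q): return R.from_quat(np.r_[q[1:],q[0]]).as_matrix()
def K(m):
    f=200/np.tan(np.radians(m["vfov"])/2); return f
def px2w(m,p,z):
    f=K(m); d=rot(m["orientation"])@np.array([(p[0]-m["cx"])/f,(p[1]-m["cy"])/f,1]); c=np.array(m["xyz"])
    return c+d*(z-c[2])/d[2]
def w2px(m,P):
    v=rot(m["orientation"]).T@(np.array(P)-np.array(m["xyz"])); f=K(m); return np.array([m["cx"]+f*v[0]/v[2],m["cy"]+f*v[1]/v[2]])
def snap(n,fn=None):
    m=imaging.camera_model(n); im=imaging.read_camera(n)
    if fn: cv2.imwrite("pics/"+fn,im[...,::-1])
    return m,im
def pose(m,mask,z):
    # mask contour -> world at height z -> min area rect
    c=max(cv2.findContours(mask.astype(np.uint8),0,2)[0],key=cv2.contourArea)[:,0]
    w=np.array([px2w(m,p,z)[:2] for p in c],np.float32)*1000
    r=cv2.minAreaRect(w); b=cv2.boxPoints(r); e=[b[1]-b[0],b[2]-b[1]]; e=max(e,key=np.linalg.norm)
    return np.round(np.array(r[0])).tolist(),np.round(sorted(r[1])).tolist(),round(float(np.degrees(np.arctan2(e[1],e[0])))%180,1)
E
python3 - <<'E'
from h import *
ms={}
ims=[]
for n in ["top","side"]:
    m,im=snap(n,None); ims.append(im); print(n,m)
    for t,z in [("handle_1_mid",.024),("gauge_edges",.06),("reject_tray",.035)]:
        for d in imaging.cut_out(t,n):
            print(n,t,round(d["conf"],2),np.round(d["centre"]),d["mask"].sum(),pose(m,d["mask"],z) if n=="top" else "")
cv2.imwrite("pics/a.png",cv2.resize(np.vstack(ims),None,fx=.75,fy=.75)[...,::-1])
o=readout.get_obs();print(o)
E
```

```text
top {'vfov': 46.32929337467601, 'cx': 313.6884067377792, 'cy': 209.03471878077042, 'xyz': array([ 0.34624991, -0.06051398,  1.48930318]), 'orientation': array([ 0.03021444, -0.70511598,  0.70762848, -0.03406591])}
top handle_1_mid 0.64 [288. 160.] 502 ([635.0, 7.0], [31.0, 178.0], 72.6)
top gauge_edges 0.64 [438. 146.] 722 ([669.0, -462.0], [51.0, 138.0], 89.8)
top gauge_edges 0.57 [395. 276.] 2647 ([277.0, -315.0], [92.0, 263.0], 91.9)
top gauge_edges 0.55 [393. 199.] 1334 ([509.0, -320.0], [67.0, 193.0], 74.9)
top reject_tray 0.69 [192. 185.] 3680 ([551.0, 308.0], [153.0, 242.0], 105.3)
side {'vfov': 45.254577381663935, 'cx': 321.7252652549738, 'cy': 198.1169861126161, 'xyz': array([0.35018325, 0.79680122, 1.01547254]), 'orientation': array([ 0.02166907, -0.07026292,  0.92787102, -0.36558029])}
side handle_1_mid 0.72 [252. 229.] 761 
side gauge_edges 0.92 [395. 164.] 1958 
side gauge_edges 0.91 [318. 151.] 1040 
side gauge_edges 0.83 [277. 119.] 455 
side reject_tray 0.73 [258. 340.] 7161 
{'t': 0.4, 'q': array([ 1.03590114,  0.47712723,  0.02241072,  1.55556101, -0.01152842,
        1.10926592, -0.08310435]), 'joint_vel': array([-0.0016676 , -0.0009956 ,  0.00138622, -0.00402318,  0.00016989,
        0.00090867, -0.00077735]), 'joint_torque': array([-1.85754325e-03, -5.95632827e+01,  1.60398703e+00, -2.81121397e+01,
        1.23730363e-02,  3.91191890e-03,  3.53921500e-06]), 'eef_pos': array([ 0.27939288, -0.61439036,  0.23115462]), 'tool_rot': array([-1.15659638e-04,  9.77322223e-01,  2.11757549e-01, -1.96420266e-05]), 'contact_force': array([ 0.86892199, -0.314671  ,  0.20633341]), 'torque': array([-0.00215519, -0.07923825,  0.04085554]), 'grasp_force': 0.0, 'gripper_width': 1.000926271198178}
```

View pics/a.png

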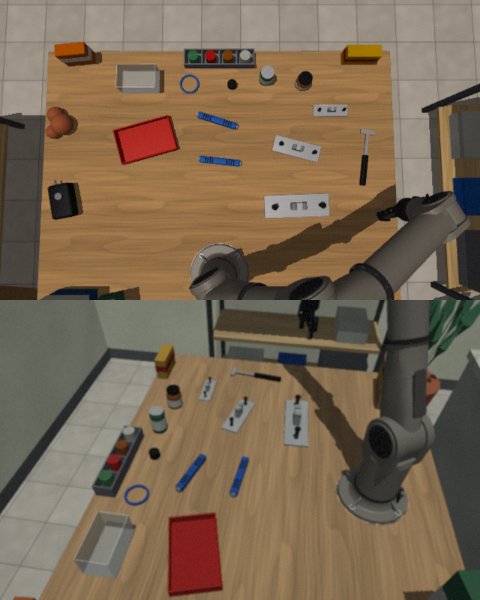

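The pictures show three gauge look-alikes (full-size top pixels): small (438,146), middle (393,199) and large (395,276). The handles lie near (290,160) and (293,214), and the red tray is at (192,185). The middle gauge's outline of about 67x193, taken at 60 mm height, fits the 200x70 base, so I'll confirm that one in a crop and segment both handles by colour.

```bash
python3 - <<'E'
from h import *
m,im=snap("top")
cv2.imwrite("pics/b.png",cv2.resize(im[110:310,230:480],None,fx=3,fy=3,interpolation=2)[...,::-1])
for d in imaging.cut_out("gauge_edges","top"): print(np.round(d["centre"]),pose(m,d["mask"],.008))
print(pose(m,imaging.cut_out("reject_tray","top")[0]["mask"],.035))
hsv=cv2.cvtColor(im,cv2.COLOR_RGB2HSV)
mk=cv2.inRange(hsv,(100,110,50),(125,255,255)); mk=cv2.morphologyEx(mk,cv2.MORPH_CLOSE,np.ones((3,3)))
n,l,s,c=cv2.connectedComponentsWithStats(mk)
for i in range(1,n):
    if s[i,4]>150: print(s[i],c[i],pose(m,l==i,.022))
E
```

```text
[394. 273.] ([275.0, -324.0], [99.0, 278.0], 92.6)
[439. 147.] ([678.0, -477.0], [52.0, 143.0], 89.9)
[393. 200.] ([515.0, -329.0], [70.0, 202.0], 74.8)
([551.0, 309.0], [155.0, 243.0], 105.5)
[240  99  26  25 157] [252.40127389 111.33757962] ([796.0, 127.0], [78.0, 81.0], 44.6)
[264 149  52  23 443] [289.40632054 160.32731377] ([636.0, 8.0], [27.0, 169.0], 72.3)
[266 208  54  14 441] [292.48752834 214.34013605] ([464.0, -2.0], [26.0, 170.0], 83.5)
[ 604  237   36   50 1517] [623.87211602 259.22610415] ([312.0, -1036.0], [111.0, 153.0], 179.8)
```

View pics/b.png

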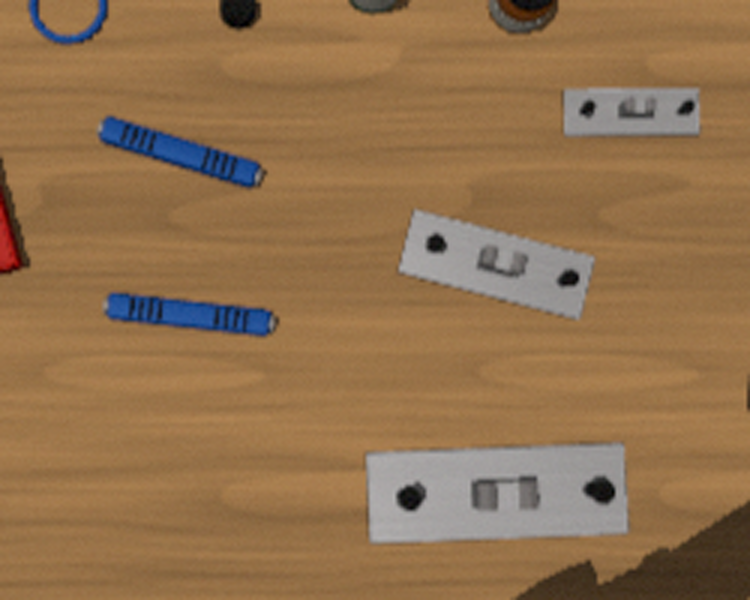

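The crop confirms the middle gauge: its base is 70x202, centred near (0.515,-0.329) at yaw 74.8°. The small one is 52x143 and the large one 99x278. Handle A is at (0.635,0.007), yaw 72.5°, and handle B is at (0.464,-0.002), yaw 83.5°. The tray is at (0.551,0.309), yaw 105.5°. I'll turn by -48° first.

>>> {"method": "drive_tool", "body": {
  "series": [
    [0, 0, 0, -8, -1],
    [0, 0, 0, -8, -1],
    [0, 0, 0, -8, -1],
    [0, 0, 0, -8, -1],
    [0, 0, 0, -8, -1],
    [0, 0, 0, -8, -1],
    [0, 0, 0, 0, -1]
  ],
  "squeeze": 40
}}

```text
t: 1.25
eef_pos: [0.2793, -0.6145, 0.2313]
tool_rot: [0.0, 0.806, 0.591, 0.0]
contact_force: [0.2, -0.2, 0.6]
gripper_width: 0.999
grasp_force: 0.0
```

```bash
cat >> h.py <<'E'
def go(x,y,z,yaw):
    o=readout.get_obs(); M=rot(o["tool_rot"]); d=M.T@(np.array([x,y,z])-o["eef_pos"])*100
    cur=np.degrees(np.arctan2(M[1,0],M[0,0])); t=(cur-yaw+90)%180-90
    print("t",round(o["t"],1),"pos",np.round(o["eef_pos"],4),"yaw",round(cur,1),"tool shift cm",np.round(d,2),"turn",round(t,1),"tilt",np.round(M[:,2],3),"w",round(o["gripper_width"],3),"gf",round(o["grasp_force"],1))
E
python3 -c "
from h import *
go(.635,.007,.15,72.5)"
```

```text
t 1.2 pos [ 0.2793 -0.6145  0.2313] yaw 72.5 tool shift cm [69.97 15.25  8.15] turn 0.0 tilt [ 0.  0. -1.] w 0.999 gf 0.0
```

>>> {"method": "drive_tool", "body": {
  "series": [
    [4.37, 0.95, 0, 0, -1],
    [4.37, 0.95, 0, 0, -1],
    [4.37, 0.95, 0, 0, -1],
    [4.37, 0.95, 0, 0, -1],
    [4.37, 0.95, 0, 0, -1],
    [4.37, 0.95, 0, 0, -1],
    [4.37, 0.95, 0, 0, -1],
    [4.37, 0.95, 0, 0, -1]
  ]
}}

```text
t: 2.05
eef_pos: [0.458, -0.3025, 0.2316]
tool_rot: [0.0, 0.808, 0.589, 0.0]
contact_force: [1.0, -0.5, 0.2]
gripper_width: 1.0
grasp_force: 0.0
```

>>> {"method": "drive_tool", "body": {
  "series": [
    [4.37, 0.95, 1, 0, -1],
    [4.37, 0.95, 1, 0, -1],
    [4.37, 0.95, 1, 0, -1],
    [4.37, 0.95, 1, 0, -1],
    [4.37, 0.95, 1, 0, -1],
    [4.37, 0.95, 1, 0, -1],
    [4.37, 0.95, 1, 0, -1],
    [0, 0, 0, 0, -1]
  ]
}}

```text
t: 2.85
eef_pos: [0.6145, -0.0238, 0.1603]
tool_rot: [-0.002, 0.805, 0.593, 0.002]
contact_force: [-0.0, 0.9, -0.2]
gripper_width: 1.002
grasp_force: 0.0
```

```bash
python3 -c "
from h import *
go(.635,.007,.002,72.5)
m,im=snap('wrist','c.png')
for d in imaging.cut_out('handle_1_mid','wrist'): print(d['conf'],d['centre'],pose(m,d['mask'],.024))
hsv=cv2.cvtColor(im,cv2.COLOR_RGB2HSV)
mk=cv2.inRange(hsv,(100,110,50),(125,255,255)); mk=cv2.morphologyEx(mk,cv2.MORPH_CLOSE,np.ones((9,9)))
print(pose(m,mk,.022))
"
```

```text
t 2.9 pos [ 0.6145 -0.0238  0.1603] yaw 72.8 tool shift cm [ 3.47  1.06 15.85] turn 0.3 tilt [ 0.     0.005 -1.   ] w 1.002 gf 0.0
0.64 [336.8, 123.8] ([636.0, 9.0], [29.0, 177.0], 72.7)
([468.0, -2.0], [35.0, 169.0], 83.5)
```

View pics/c.png

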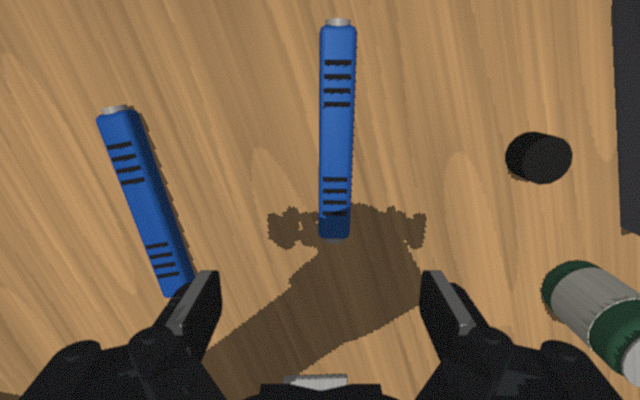

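The wrist view shows handle A whole (column 337, rows 20–240), which puts it at (0.636,0.009), yaw 72.7°. That agrees with the top view, and handle B is at left. Descending on A.

>>> {"method": "drive_tool", "body": {
  "series": [
    [1.9, 0.55, 0, 0, -1],
    [1.8, 0.5, 2, 0, -1],
    [0, 0, 3.8, 0, -1],
    [0, 0, 3.8, 0, -1],
    [0, 0, 3.2, 0, -1],
    [0, 0, 2, 0, -1],
    [0, 0, 0.8, 0, -1],
    [0, 0, 0, 0, -1]
  ]
}}

```text
t: 3.75
eef_pos: [0.6337, -0.0012, 0.0047]
tool_rot: [-0.0, 0.807, 0.59, -0.001]
contact_force: [-0.0, -0.7, 0.5]
gripper_width: 1.002
grasp_force: 0.0
```

>>> {"method": "drive_tool", "body": {
  "series": [
    [0, 0, 0, 0, 1],
    [0, 0, 0, 0, 1],
    [0, 0, 0, 0, 1],
    [0, 0, 0, 0, 1],
    [0, 0, 0, 0, 1],
    [0, 0, 0, 0, 1],
    [0, 0, 0, 0, 1],
    [0, 0, 0, 0, 1]
  ]
}}

```text
t: 4.55
eef_pos: [0.6348, -0.0003, 0.0063]
tool_rot: [0.0, 0.807, 0.591, 0.001]
contact_force: [-1.7, 0.5, 7.0]
gripper_width: 0.316
grasp_force: 41.6
```

```bash
python3 -c "
from h import *
go(.636,.009,.002,72.7)"
```

```text
t 4.5 pos [ 6.348e-01 -3.000e-04  6.300e-03] yaw 72.4 tool shift cm [ 0.93 -0.17  0.43] turn -0.3 tilt [ 0.001 -0.    -1.   ] w 0.316 gf 41.6
```

Gripped 9 mm short of the middle, which I'll allow for when placing. Lifting.

>>> {"method": "drive_tool", "body": {
  "series": [
    [0, 0, -2, 0, 1],
    [0, 0, -4, 0, 1],
    [0, 0, -4, 0, 1],
    [0, 0, -4, -2.4, 1],
    [0, 0, 0, 0, 1]
  ],
  "squeeze": 60
}}

```text
t: 5.05
eef_pos: [0.6378, 0.0002, 0.1514]
tool_rot: [0.003, 0.794, 0.608, 0.004]
contact_force: [1.3, 0.3, -2.1]
gripper_width: 0.312
grasp_force: 60.2
```

```bash
python3 -c "
from h import *
go(.5126,-.3377,.145,74.8); print(readout.get_obs()['torque'])
m,im=snap('wrist','d.png')
for d in imaging.cut_out('handle_1_mid','wrist'): print(d['conf'],d['centre'])"
```

```text
t 5.0 pos [6.378e-01 2.000e-04 1.514e-01] yaw 74.9 tool shift cm [-35.89  -3.28   0.5 ] turn 0.1 tilt [ 0.01   0.001 -1.   ] w 0.312 gf 60.2
[-0.04000636 -0.09679745  0.01487435]
0.92 [318.0, 198.1]
```

>>> {"method": "drive_tool", "body": {
  "series": [
    [-4.5, -0.41, 0, 0, 1],
    [-4.5, -0.41, 0, 0, 1],
    [-4.5, -0.41, 0, 0, 1],
    [-4.5, -0.41, 0, 0, 1],
    [-4.5, -0.41, 0, 0, 1],
    [-4.5, -0.41, 0, 0, 1],
    [-4.5, -0.41, 0, 0, 1],
    [-4.4, -0.41, 0, 0, 1]
  ]
}}

```text
t: 5.95
eef_pos: [0.5062, -0.3394, 0.143]
tool_rot: [-0.002, 0.794, 0.608, -0.001]
contact_force: [1.1, -0.7, -1.6]
gripper_width: 0.312
grasp_force: 60.0
```

>>> {"method": "drive_tool", "body": {
  "series": [
    [0, 0, 0, 0, 1],
    [0, 0, 0, 0, 1],
    [0, 0, 0, 0, 1]
  ]
}}

```text
t: 6.25
eef_pos: [0.5085, -0.3365, 0.1439]
tool_rot: [-0.001, 0.794, 0.608, -0.0]
contact_force: [0.4, 0.8, -1.6]
gripper_width: 0.313
grasp_force: 60.0
```

```bash
python3 -c "
from h import *
go(.5126,-.3377,.068,74.8); print(readout.get_obs()['torque'],readout.get_obs()['contact_force'])
m,im=snap('side'); 
c=w2px(m,[.515,-.329,.06]).astype(int); print(c)
wm,w=snap('wrist')
s=cv2.resize(im[c[1]-75:c[1]+75,c[0]-120:c[0]+120],(640,400),interpolation=2)
cv2.imwrite('pics/e.png',cv2.resize(np.vstack([s,w]),None,fx=.75,fy=.75)[...,::-1])
"
```

```text
t 6.2 pos [ 0.5085 -0.3365  0.1439] yaw 74.9 tool shift cm [-0.02  0.45  7.59] turn 0.1 tilt [-0.002  0.002 -1.   ] w 0.313 gf 60.0
[ 0.05337598 -0.00056118  0.00581575] [ 0.39422815  0.76429397 -1.61262791]
[318 139]
```

View pics/e.png

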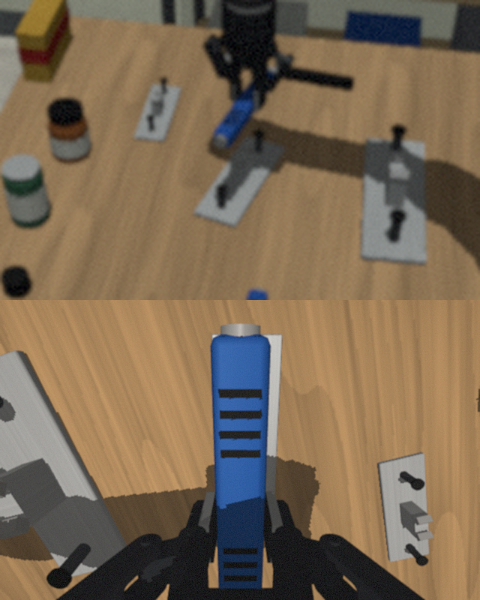

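The handle is held level and in line over the middle gauge, whose base shows at its right edge (column ~275 of the lower half). That fits the 4.5 mm y shift still to make. Lowering.

>>> {"method": "drive_tool", "body": {
  "series": [
    [0, 0.45, 1, 0, 1],
    [0, 0, 2, 0, 1],
    [0, 0, 2, 0, 1],
    [0, 0, 1.5, 0, 1],
    [0, 0, 0.6, 0, 1],
    [0, 0, 0, 0, 1],
    [0, 0, 0.3, 0, 1],
    [0, 0, 0, 0, 1]
  ]
}}

```text
t: 7.15
eef_pos: [0.5135, -0.3396, 0.0719]
tool_rot: [0.001, 0.794, 0.608, 0.0]
contact_force: [-0.4, 0.2, -1.7]
gripper_width: 0.31
grasp_force: 60.0
```

```bash
python3 -c "
from h import *
go(.5126,-.3377,.066,74.8); print(readout.get_obs()['torque'],readout.get_obs()['contact_force'])"
```

```text
t 7.2 pos [ 0.5135 -0.3396  0.0719] yaw 74.9 tool shift cm [ 0.16 -0.13  0.59] turn 0.1 tilt [ 0.001 -0.001 -1.   ] w 0.31 gf 60.0
[-0.04493233  0.01409871  0.03940651] [-0.39976696  0.19104939 -1.67575696]
```

>>> {"method": "drive_tool", "body": {
  "series": [
    [0.15, -0.1, 0.2, 0, 1],
    [0, 0, 0.2, 0, 1],
    [0, 0, 0, 0, 1],
    [0, 0, 0, 0, 1]
  ]
}}

```text
t: 7.55
eef_pos: [0.5124, -0.3378, 0.0674]
tool_rot: [0.0, 0.794, 0.608, -0.0]
contact_force: [-0.1, -0.3, -1.4]
gripper_width: 0.311
grasp_force: 60.0
```

>>> {"method": "drive_tool", "body": {
  "series": [
    [0, 0, 0.15, 0, 1],
    [0, 0, 0, 0, 1],
    [0, 0, 0, 0, 1]
  ]
}}

```text
t: 7.85
eef_pos: [0.5127, -0.3379, 0.0662]
tool_rot: [0.0, 0.794, 0.608, 0.0]
contact_force: [-0.1, 0.2, 2.4]
gripper_width: 0.31
grasp_force: 60.6
```

Contact. Releasing and retreating upward.

>>> {"method": "drive_tool", "body": {
  "series": [
    [0, 0, 0, 0, 0.2],
    [0, 0, 0, 0, 0],
    [0, 0, 0, 0, -0.3],
    [0, 0, 0, 0, -0.6],
    [0, 0, 0, 0, -1],
    [0, 0, 0, 0, -1],
    [0, 0, 0, 0, -1],
    [0, 0, -2, 0, -1]
  ]
}}

```text
t: 8.65
eef_pos: [0.5106, -0.3368, 0.0836]
tool_rot: [-0.002, 0.794, 0.608, -0.001]
contact_force: [-0.6, 0.4, 0.0]
gripper_width: 1.005
grasp_force: 0.0
```

>>> {"method": "drive_tool", "body": {
  "series": [
    [0, 0, -4, 0, -1],
    [0, 0, -4, 0, -1],
    [-4, 0, -4, 0, -1],
    [-4, 0, 0, 0, -1],
    [0, 0, 0, 0, -1]
  ]
}}

```text
t: 9.15
eef_pos: [0.4897, -0.4179, 0.2025]
tool_rot: [0.002, 0.797, 0.604, -0.002]
contact_force: [-0.1, -0.2, -0.3]
gripper_width: 1.002
grasp_force: 0.0
```

```bash
python3 -c "
from h import *
go(.464,-.002,.15,83.5)
m,im=snap('side'); 
c=w2px(m,[.515,-.329,.06]).astype(int)
wm,w=snap('wrist')
for d in imaging.cut_out('handle_1_mid','wrist'): print(d['conf'],d['centre'],pose(wm,d['mask'],.084))
s=cv2.resize(im[c[1]-75:c[1]+75,c[0]-120:c[0]+120],(640,400),interpolation=2)
cv2.imwrite('pics/f.png',cv2.resize(np.vstack([s,w]),None,fx=.75,fy=.75)[...,::-1])
"
```

```text
t 9.2 pos [ 0.4897 -0.4179  0.2025] yaw 74.3 tool shift cm [ 39.38 -13.7    5.02] turn -9.2 tilt [ 0.    -0.006 -1.   ] w 1.002 gf 0.0
0.8 [322.1, 91.0] ([508.0, -350.0], [28.0, 133.0], 74.5)
```

View pics/f.png

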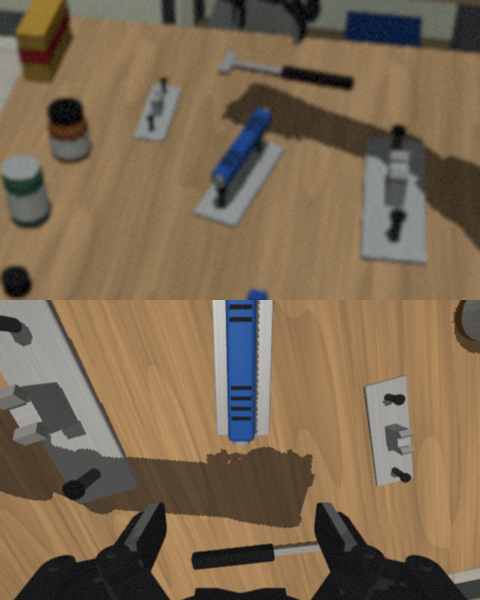

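The handle sits on the gauge in line, but the picture doesn't show clearly whether it is level. I'll compare the side-view mask with projected level and tipped models.

```bash
cat >> h.py <<'E'
def tilt(cam,g=(.515,-.329),yaw=74.8):
    m,im=snap(cam); hsv=cv2.cvtColor(im,cv2.COLOR_RGB2HSV); mk=cv2.inRange(hsv,(95,70,30),(130,255,255))
    c=w2px(m,[*g,.07]).astype(int); b=np.zeros_like(mk); b[c[1]-45:c[1]+45,c[0]-45:c[0]+45]=1
    mk=cv2.morphologyEx(mk*b,cv2.MORPH_CLOSE,np.ones((3,3)))>0
    ds=[d for d in imaging.cut_out("handle_1_mid",cam) if abs(np.array(d["centre"])-c).max()<45]
    masks=[("col",mk)]+[("net",d["mask"]) for d in ds[:1]]
    for nm,k in masks:
        res=[]
        for a in range(-18,19,2):
            best=(-1,)
            for s in np.arange(-.024,.025,.004):
              for y in (-.004,0,.004):
                Rm=R.from_euler("ZY",[yaw,-a],degrees=True).as_matrix()
                L=.085 if nm=="col" else .09
                P=np.array([[i,j,h] for i in(-L,L) for j in(-.014,.014) for h in(-.012,.012)])+[s,y,0]
                z0=.0725+.015*abs(np.sin(np.radians(a)))
                q=np.array([w2px(m,[*g,z0]+Rm@p) for p in P],np.float32)
                t=np.zeros(mk.shape,np.uint8); cv2.fillConvexPoly(t,cv2.convexHull(q).astype(np.float32).round().astype(np.int32),1)
                iou=(k&(t>0)).sum()/(k|(t>0)).sum()
                best=max(best,(round(iou,3),round(s,3),y))
            res.append((a,*map(float,best)))
        print(cam,nm,sorted(res,key=lambda r:-r[1])[:5], "level:",[r for r in res if r[0]==0], "tip:",[r for r in res if abs(r[0])==14])
E
python3 -c "
from h import *
tilt('side'); tilt('top'); print(readout.get_obs()['t'])"
```

```text
side col [(4, 0.769, -0.004, 0.004), (-2, 0.759, -0.004, 0.004), (2, 0.759, 0.008, 0.0), (6, 0.759, -0.004, 0.004), (8, 0.757, 0.0, 0.004)] level: [(0, 0.755, -0.004, 0.004)] tip: [(-14, 0.63, -0.012, 0.004), (14, 0.653, -0.004, 0.004)]
side net [(4, 0.774, 0.012, 0.004), (2, 0.773, 0.004, 0.004), (6, 0.773, 0.012, 0.004), (0, 0.772, 0.004, 0.004), (8, 0.76, 0.012, 0.004)] level: [(0, 0.772, 0.004, 0.004)] tip: [(-14, 0.628, -0.004, 0.0), (14, 0.642, 0.02, 0.004)]
top col [(-2, 0.866, 0.004, 0.0), (8, 0.863, -0.004, 0.0), (6, 0.856, -0.004, 0.0), (10, 0.856, -0.004, 0.0), (12, 0.851, -0.004, 0.0)] level: [(0, 0.835, -0.004, 0.0)] tip: [(-14, 0.82, 0.0, 0.0), (14, 0.828, 0.0, 0.0)]
9.5
```

Clearly level: the side-view fit is 0–6° and the 14° tip models fit far worse, with the middle within a few mm. So A is the sound one and stays on the gauge, and B goes to the tray.

>>> {"method": "drive_tool", "body": {
  "series": [
    [0, 0, 0, -4.6, -1],
    [0, 0, 0, -4.6, -1],
    [4.5, -0.79, 0, 0, -1],
    [4.5, -0.79, 0, 0, -1],
    [4.5, -0.79, 0, 0, -1],
    [4.5, -0.79, 0, 0, -1],
    [4.5, -0.79, 0, 0, -1],
    [4.5, -0.79, 0, 0, -1]
  ]
}}

```text
t: 10.3
eef_pos: [0.4732, -0.1345, 0.2012]
tool_rot: [0.0, 0.742, 0.67, 0.0]
contact_force: [-0.1, -0.1, -0.3]
gripper_width: 1.002
grasp_force: 0.0
```

>>> {"method": "drive_tool", "body": {
  "series": [
    [4.5, -0.79, 0, 0, -1],
    [4.5, -0.79, 2, 0, -1],
    [4, 0, 2, 0, -1],
    [0, 0, 0, 0, -1],
    [0, 0, 0, 0, -1]
  ]
}}

```text
t: 10.8
eef_pos: [0.4708, -0.0046, 0.1608]
tool_rot: [-0.0, 0.742, 0.671, -0.0]
contact_force: [0.1, -1.2, -1.3]
gripper_width: 1.0
grasp_force: 0.0
```

```bash
python3 -c "
from h import *
go(.466,-.002,.004,83.5)
wm,w=snap('wrist')
for d in imaging.cut_out('handle_1_mid','wrist'): print(d['conf'],d['centre'],pose(wm,d['mask'],.024))
"
```

```text
t 10.8 pos [ 0.4708 -0.0046  0.1608] yaw 84.3 tool shift cm [ 0.21 -0.49 15.68] turn 0.8 tilt [-0.001  0.    -1.   ] w 1.0 gf 0.0
```

>>> {"method": "drive_tool", "body": {
  "series": [
    [0.25, -0.4, 0, 0.8, -1],
    [0, 0, 2, 0, -1],
    [0, 0, 3.8, 0, -1],
    [0, 0, 3.8, 0, -1],
    [0, 0, 3.2, 0, -1],
    [0, 0, 2, 0, -1],
    [0, 0, 0.6, 0, -1],
    [0, 0, 0, 0, -1]
  ]
}}

```text
t: 11.7
eef_pos: [0.4674, -0.0037, 0.007]
tool_rot: [-0.0, 0.748, 0.664, -0.0]
contact_force: [0.5, 0.4, 1.2]
gripper_width: 0.997
grasp_force: 0.0
```

>>> {"method": "drive_tool", "body": {
  "series": [
    [0, 0, 0, 0, 1],
    [0, 0, 0, 0, 1],
    [0, 0, 0, 0, 1],
    [0, 0, 0, 0, 1],
    [0, 0, 0, 0, 1],
    [0, 0, 0, 0, 1],
    [0, 0, 0, 0, 1],
    [0, 0, 0, 0, 1]
  ]
}}

```text
t: 12.5
eef_pos: [0.4679, -0.0033, 0.0081]
tool_rot: [0.001, 0.747, 0.664, 0.0]
contact_force: [-0.8, -0.7, 8.9]
gripper_width: 0.315
grasp_force: 59.3
```

>>> {"method": "drive_tool", "body": {
  "series": [
    [0, 0, -2, 0, 1],
    [0, 0, -4, 0, 1],
    [0, 0, -4, 0, 1],
    [0, 0, -4, -7, 1],
    [0, 0, 0, -7, 1],
    [0, 0, 0, -7, 1],
    [0, 0, 0, 0, 1]
  ]
}}

```text
t: 13.2
eef_pos: [0.4674, -0.0034, 0.1475]
tool_rot: [0.0, 0.614, 0.79, 0.0]
contact_force: [-0.3, 0.3, -1.3]
gripper_width: 0.313
grasp_force: 59.6
```

```bash
python3 -c "
from h import *
go(.551,.309,.15,105.5)"
```

```text
t 13.2 pos [ 0.4674 -0.0034  0.1475] yaw 104.3 tool shift cm [28.21 15.82 -0.26] turn -1.2 tilt [ 0. -0. -1.] w 0.313 gf 59.6
```

>>> {"method": "drive_tool", "body": {
  "series": [
    [4.03, 2.26, 0, 0, 1],
    [4.03, 2.26, 0, 0, 1],
    [4.03, 2.26, 0, 0, 1],
    [4.03, 2.26, 0, 0, 1],
    [4.03, 2.26, 0, 0, 1],
    [4.03, 2.26, 0, 0, 1],
    [4.03, 2.26, 0, -1.2, 1],
    [0, 0, 0, 0, 1]
  ]
}}

```text
t: 14.0
eef_pos: [0.5501, 0.3175, 0.1472]
tool_rot: [-0.002, 0.604, 0.797, 0.002]
contact_force: [-1.2, 0.3, -1.6]
gripper_width: 0.311
grasp_force: 59.7
```

```bash
python3 -c "
from h import *
go(.551,.309,.017,105.5)
snap('wrist','g.png')"
```

```text
t 14.0 pos [0.5501 0.3175 0.1472] yaw 105.7 tool shift cm [-0.92 -0.16 13.01] turn 0.2 tilt [-0.001  0.006 -1.   ] w 0.311 gf 59.7
```

View pics/g.png

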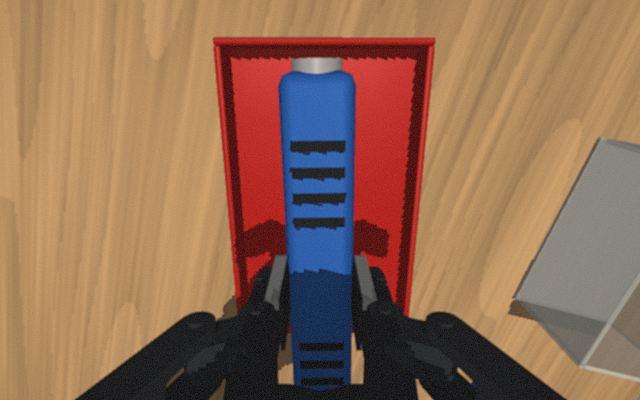

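The handle (column 318) is centred between the tray walls (columns 225 and 425) and in line with it. Lowering after a 9 mm shift back, which may be partly overshoot.

>>> {"method": "drive_tool", "body": {
  "series": [
    [-0.5, 0, 2, 0, 1],
    [0, 0, 3.8, 0, 1],
    [0, 0, 3.8, 0, 1],
    [0, 0, 2, 0, 1],
    [0, 0, 1, 0, 1],
    [0, 0, 0.2, 0, 1],
    [0, 0, 0, 0, 1],
    [0, 0, 0, 0, 1]
  ]
}}

```text
t: 14.85
eef_pos: [0.5537, 0.3048, 0.0206]
tool_rot: [0.0, 0.606, 0.796, 0.001]
contact_force: [0.1, 0.4, -0.9]
gripper_width: 0.311
grasp_force: 59.6
```

>>> {"method": "drive_tool", "body": {
  "series": [
    [0, 0, 0, 0, 0.2],
    [0, 0, 0, 0, 0],
    [0, 0, 0, 0, -0.3],
    [0, 0, 0, 0, -0.6],
    [0, 0, 0, 0, -0.6],
    [0, 0, -2, 0, -0.6],
    [0, 0, -4, 0, -0.6],
    [0, 0, -4, 0, -0.6]
  ]
}}

```text
t: 15.65
eef_pos: [0.5521, 0.3041, 0.1196]
tool_rot: [-0.001, 0.606, 0.796, -0.001]
contact_force: [0.7, -0.2, -0.0]
gripper_width: 0.798
grasp_force: 0.0
```

>>> {"method": "drive_tool", "body": {
  "series": [
    [0, 0, -4, 0, -1],
    [0, 0, -4, 0, -1],
    [-4, -4, -1, 0, -1],
    [-4, -4, 0, 0, -1],
    [-4, -3, 0, 0, -1],
    [-4, 0, 0, 0, -1],
    [0, 0, 0, 0, -1],
    [0, 0, 0, 0, -1]
  ]
}}

```text
t: 16.45
eef_pos: [0.4965, 0.132, 0.208]
tool_rot: [0.0, 0.607, 0.795, 0.0]
contact_force: [-1.4, 1.5, 0.2]
gripper_width: 0.997
grasp_force: 0.0
```

```bash
python3 -c "
from h import *
go(.551,.309,.017,105.5)
tilt('side')
m,im=snap('side'); cv2.imwrite('pics/i.png',im[...,::-1])
t,it=snap('top')
for d in imaging.cut_out('handle_1_mid','top'): print(d['conf'],d['centre'],pose(t,d['mask'],.029),pose(t,d['mask'],.084))
c=w2px(m,[.515,-.329,.06]).astype(int)
s=cv2.resize(im[c[1]-50:c[1]+50,c[0]-80:c[0]+80],(640,400),interpolation=2)
u=cv2.resize(it[90:290,130:450],(640,400),interpolation=2)
cv2.imwrite('pics/h.png',cv2.resize(np.vstack([s,u]),None,fx=.75,fy=.75)[...,::-1])
"
```

```text
t 16.4 pos [0.4965 0.132  0.208 ] yaw 105.3 tool shift cm [15.63  9.92 19.1 ] turn -0.2 tilt [ 0. -0. -1.] w 0.997 gf 0.0
side col [(12, 0.644, -0.02, 0.004), (14, 0.632, -0.012, 0.004), (8, 0.626, -0.016, 0.004), (10, 0.624, -0.008, 0.004), (16, 0.622, -0.02, 0.004)] level: [(0, 0.58, -0.02, 0.004)] tip: [(-14, 0.495, -0.02, 0.004), (14, 0.632, -0.012, 0.004)]
side net [(12, 0.615, -0.024, 0.004), (14, 0.61, -0.024, 0.004), (16, 0.602, -0.024, 0.004), (10, 0.601, -0.024, 0.004), (8, 0.594, -0.024, 0.004)] level: [(0, 0.554, -0.016, 0.004)] tip: [(-14, 0.457, -0.024, 0.004), (14, 0.61, -0.024, 0.004)]
0.74 [396.9, 197.4] ([519.0, -337.0], [36.0, 187.0], 75.3) ([512.0, -327.0], [34.0, 180.0], 75.3)
```

View pics/h.png

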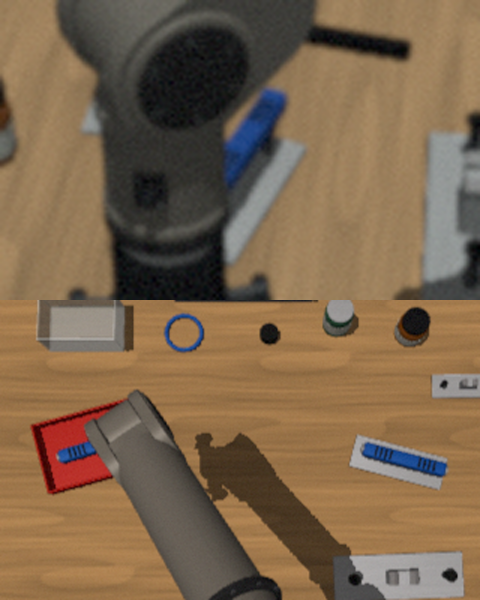

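From above, the gauge handle is centred (0.512,-0.327) and B lies in the tray, but the arm blocks the side view. I'll move it clear and check again.

>>> {"method": "drive_tool", "body": {
  "series": [
    [-4, -2.2, -0.5, 0, -1],
    [-4, -2.2, -0.5, 0, -1],
    [-4, -2.2, -0.5, 0, -1],
    [-4, -2.2, -0.5, 0, -1],
    [-4, -2.2, -0.5, 0, -1],
    [-4, -2.2, -0.5, 0, -1],
    [-4, -2.2, -0.5, 0, -1],
    [-4, -2.2, -0.5, 0, -1]
  ]
}}

```text
t: 17.5
eef_pos: [0.4118, -0.2233, 0.2483]
tool_rot: [0.0, 0.605, 0.796, 0.0]
contact_force: [0.5, -0.5, -0.3]
gripper_width: 1.0
grasp_force: 0.0
```

>>> {"method": "drive_tool", "body": {
  "series": [
    [-4, -2.2, 0, 0, -1],
    [-4, -2.2, 0, 0, -1],
    [-4, -2.2, 0, 0, -1],
    [-4, -2.2, 0, 0, -1],
    [-4, -2.2, 0, 0, -1],
    [-4, -2.2, 0, 0, -1],
    [-4, -2.2, 0, 0, -1],
    [-4, -2.2, 0, 0, -1]
  ]
}}

```text
t: 18.3
eef_pos: [0.3281, -0.5788, 0.2476]
tool_rot: [-0.0, 0.605, 0.796, 0.0]
contact_force: [0.4, 0.2, -1.0]
gripper_width: 1.002
grasp_force: 0.0
```

>>> {"method": "drive_tool", "body": {
  "series": [
    [0, 0, 0, 0, -1],
    [0, 0, 0, 0, -1],
    [0, 0, 0, 0, -1]
  ]
}}

```text
t: 18.6
eef_pos: [0.3292, -0.576, 0.2476]
tool_rot: [-0.0, 0.605, 0.797, 0.001]
contact_force: [0.7, 0.3, -0.5]
gripper_width: 1.003
grasp_force: 0.0
```

```bash
python3 -c "
from h import *
go(.33,-.58,.24,105.3)
tilt('side',(.513,-.328),75)
m,im=snap('side')
t,it=snap('top')
hsv=cv2.cvtColor(it,cv2.COLOR_RGB2HSV)
mk=cv2.morphologyEx(cv2.inRange(hsv,(100,110,50),(125,255,255)),cv2.MORPH_CLOSE,np.ones((3,3)))
n,l,s,c=cv2.connectedComponentsWithStats(mk)
for i in range(1,n):
    if 250<s[i,4]<900: print(c[i],pose(t,l==i,.029),pose(t,l==i,.084))
a=cv2.resize(im[90:190,238:398],(640,400),interpolation=2).copy()
P=lambda x,z:((w2px(m,[.513+x*np.cos(1.309),-.328+x*np.sin(1.309),z])-[238,90])*4).round().astype(int).tolist()
for ang,col in [(0,(0,255,0)),(14,(255,255,0)),(-14,(255,0,0))]:
    h=.084+.003*(ang!=0); k=np.tan(np.radians(ang))*.09; 
    cv2.line(a,P(-.09,h-k),P(.09,h+k),col,1)
u=cv2.resize(im[230:400,170:442],(640,400))
cv2.imwrite('pics/j.png',cv2.resize(np.vstack([a,u]),None,fx=.75,fy=.75)[...,::-1])
"
```

```text
t 18.6 pos [ 0.3292 -0.576   0.2476] yaw 105.6 tool shift cm [-0.41 -0.03  0.76] turn 0.3 tilt [ 0.001  0.001 -1.   ] w 1.003 gf 0.0
side col [(8, 0.744, 0.0, 0.0), (10, 0.74, 0.004, 0.004), (4, 0.738, 0.0, 0.004), (6, 0.735, 0.004, 0.0), (2, 0.722, 0.012, 0.0)] level: [(0, 0.719, 0.0, 0.004)] tip: [(-14, 0.609, -0.004, 0.0), (14, 0.669, 0.012, 0.004)]
side net [(4, 0.789, 0.008, 0.0), (6, 0.772, 0.008, 0.0), (8, 0.772, 0.008, 0.0), (2, 0.77, 0.004, 0.0), (0, 0.758, 0.008, 0.0)] level: [(0, 0.758, 0.008, 0.0)] tip: [(-14, 0.607, -0.004, 0.0), (14, 0.665, 0.004, 0.0)]
[195.36086957 186.59782609] ([552.0, 303.0], [27.0, 170.0], 107.4) ([544.0, 290.0], [26.0, 164.0], 107.4)
[399.16765286 196.02564103] ([519.0, -338.0], [29.0, 176.0], 74.7) ([513.0, -328.0], [28.0, 169.0], 74.7)
```

View pics/j.png

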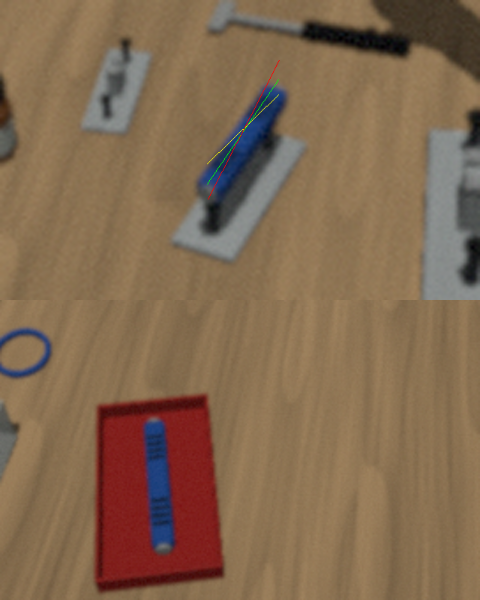

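The gauge handle's image slope (1.37) matches the level line (1.44, green), not the tipped ones (0.97 and 1.9). The other handle lies flat in the tray. Handing in.

```bash
python3 -c "
from h import *
print(hand_in())"
```

```text
the job is handed in; nothing more can be done
None
```

I handed the job in at about 19 s: the first handle I tested stayed level and centred across the middle gauge's knife edges, so the other is the bad one by elimination (I did not test it on the gauge), and it lies flat in the red reject tray; no verdict came back.

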